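# Load two centrifuge buckets

## Task

Load the two centrifuge buckets, one part after another and in this order: seat the round adapter in the round bucket, then the square adapter in the square bucket, stand the wide bottle in the round adapter, stand the slim vial in the square adapter, and last put the clear lid over the bottle, resting level and centred on the rim of the round bucket. Each part goes fully home and is let go of before the next; never let the bottle or the vial tip over, and leave the beaker, the slide box and the remote control where they are.

Things in the scene. Friction and masses are not known exactly. Their poses are not given: they have to be found in the camera images.
- round_bucket: Round aluminium centrifuge bucket, open on top, fixed, 50 mm high. Round cavity 70 mm across, its floor 6 mm above the bench; outside 80 mm across, with a flat rim flange 96 mm across in the top 10 mm (35 to 48 mm from the axis). Two small pins at its sides below the flange reach 51 mm from the axis. Origin: centre of the underside, z up.
- square_bucket: Square aluminium centrifuge bucket, open on top, fixed, 50 mm high, 82 x 82 mm outside, walls 6 mm: square cavity 70 x 70 mm, its floor 6 mm above the bench. Two small pins stick out 12 mm at its +y and -y sides, 20 to 34 mm above the bench. Origin: centre of the underside; x and y square to the walls, z up.
- round_adapter: Loose round grey plastic adapter, an upright cylinder 60 mm across and 80 mm high, with a round bore 38 mm wide and 45 mm deep in its top (floor of the bore 35 mm above its underside). Stands upright, 0.10 to 0.21 kg. Its top stands 36 mm above the bucket's rim when seated. Origin: centre of the underside, z up.
- square_adapter: Loose square grey plastic adapter, upright block 60 x 60 mm, 80 mm high, round bore 28 mm wide and 32 mm deep in its top (bore floor 48 mm above its underside), 0.12 to 0.26 kg. Enters the square bucket only with its sides parallel to the bucket's (any quarter turn); seated, its top is 36 mm above the rim. Origin: centre of the underside; x and y square to its sides, z up.
- bottle: Loose wide sample bottle standing upright: a rigid cylinder 30 mm across and 90 mm high, amber with a paper label and a black ribbed screw cap, about 60 g. Its top stands 45 mm above the adapter when home. Origin: centre of the underside, z up.
- vial: Loose slim sample vial standing upright: a rigid cylinder 20 mm across and 70 mm high, amber with a paper label and a black ribbed screw cap, about 30 g. Its top stands 38 mm above the adapter when home. Origin: centre of the underside, z up.
- lid: Loose clear plastic dome lid standing mouth down: cylinder 85 mm across, 100 mm high, open below (inside 76 mm across, 94 mm high), steel band at its foot; on top a black round knob to hold it by, 22 mm across, from 100 to 125 mm above the lower edge. About 140 g. On the bucket its lower edge rests on the flange, 50 mm above the bucket's underside. Origin: centre of the lower edge, z up.
- beaker: Bystander: open white plastic cup about 70 mm across and 85 mm high, loose. Leave it alone. Origin: centre of the underside, z up.
- slide_box: Bystander: flat blue box of microscope slides, 92 x 62 mm and 36 mm high, loose, long side along its x. Leave it alone. Origin: centre of the underside, z up.
- remote: Bystander: black remote control lying flat, 150 x 46 mm and 20 mm high, loose, long side along its x. It lies beyond the work area. Leave it alone. Origin: centre of the underside, z up.
There are look-alikes about, which are no part of the job. What is shaped like the lid but green or red is not meant.

How it is judged:
On the way, in this order (a step that is already met when the one before it is completed fails the run):
1. The round adapter is seated in the round bucket and let go of (horizontal distance between round_adapter and round_bucket below 0.01 m and z of round_adapter in the frame of round_bucket between 0.002 and 0.012 m and angle between round_adapter's own z axis and vertical below 0.12 rad and contact force between the fingers and round_adapter below 0.1 N and linear speed of round_adapter below 0.03 m/s), for 0.2 s.
2. The square adapter is seated in the square bucket and let go of (horizontal distance between square_adapter and square_bucket below 0.01 m and z of square_adapter in the frame of square_bucket between 0.002 and 0.012 m and angle between square_adapter's own z axis and vertical below 0.12 rad and contact force between the fingers and square_adapter below 0.1 N and linear speed of square_adapter below 0.03 m/s), for 0.2 s.
3. The wide bottle stands in the round adapter and is let go of (horizontal distance between bottle and round_adapter below 0.01 m and z of bottle in the frame of round_adapter between 0.03 and 0.041 m and angle between bottle's own z axis and vertical below 0.25 rad and contact force between the fingers and bottle below 0.1 N and linear speed of bottle below 0.03 m/s), for 0.2 s.
4. The slim vial stands in the square adapter and is let go of (horizontal distance between vial and square_adapter below 0.01 m and z of vial in the frame of square_adapter between 0.043 and 0.054 m and angle between vial's own z axis and vertical below 0.25 rad and contact force between the fingers and vial below 0.1 N and linear speed of vial below 0.03 m/s), for 0.2 s.
5. The lid rests level on the round bucket over the bottle and is let go of (horizontal distance between lid and round_bucket below 0.01 m and z of lid in the frame of round_bucket between 0.046 and 0.055 m and angle between lid's own z axis and vertical below 0.1 rad and contact force between the fingers and lid below 0.1 N and linear speed of lid below 0.03 m/s), for 0.2 s.
At the end, for the whole second after the job is handed in: Each adapter upright on its own bucket's floor, bottle and vial on the bore floors of the round and square adapter (tilt under 0.25 rad), lid on the round bucket's flange (5 mm in height, 0.1 rad): each within 10 mm of its place's centre, released and at rest (all of step 1 and all of step 2 and all of step 3 and all of step 4 and all of step 5 and angular speed of each of round_adapter, square_adapter, bottle, vial, lid below 0.3 rad/s); the robot touches nothing.
It fails at once if The bottle is tipped over (more than 0.7 rad) (angle between bottle's own z axis and vertical above 0.7 rad).
It fails at once if The vial is tipped over (more than 0.7 rad) (angle between vial's own z axis and vertical above 0.7 rad).
It fails at once if The beaker is moved more than 20 mm or tipped more than 0.4 rad (distance of beaker from where it was at the start of the episode above 0.02 m or angle between beaker's own z axis and vertical above 0.4 rad).
It fails at once if The slide box is moved more than 20 mm or tipped more than 0.4 rad (distance of slide_box from where it was at the start of the episode above 0.02 m or angle between slide_box's own z axis and vertical above 0.4 rad).
It fails at once if The remote is moved more than 20 mm or tipped more than 0.4 rad (distance of remote from where it was at the start of the episode above 0.02 m or angle between remote's own z axis and vertical above 0.4 rad).
It also fails if it takes over 128 s, if anything falls off the work surface, if the arm or the gripper's body presses on something with over 40 N, if the wrist force passes 120 N, or if a joint passes its speed limit or range.

## Robot

A 6-joint arm with a two-finger parallel gripper is mounted at the origin on the work surface. World frame = base frame: x ahead of the robot, y to its left, z up, the work surface at z = 0. Lengths are in m, angles in rad, forces in N, time in s.
With the tool pointing down it reaches from about 0.35 to 0.85 m from the base axis. Payload 8.1 kg.
Tool frame: the origin (TCP) lies at the very end of the fingers, on their centre line; the grasp point (between the pads) lies 19 mm behind it; z points along the fingers, y is the line along which they close (so a half turn about z gives the same grasp; the last joint's range is limited). The gripper opens to 93 mm and grips with 3 to 60 N. Pads are 15 mm wide; open, the fingers measure 128 mm over their backs; the gripper's body (75 mm by 188 mm) begins 65 mm behind the grasp point.
Start: joints at [-1.248, 0.13, 1.488, -0, 1.523, -0.085], TCP at [0.238, -0.551, 0.219] pointing down, gripper open.
Joint ranges: [-2.96, 2.96], [-0.89, 2.26], [0.02, 2.5], [-1.34, 4.48], [0, 2.73], [-2.66, 2.66]. Speed limits (rad/s): [2.39, 2.39, 2.79, 3.14, 3.14, 3.14].

## Interface

Orientations are given as a rotation vector (axis times angle).
In Python, from plant import monitor, eyes, ticket gives the robot as it stands.
- The arm moves only by the tool arm_command, never from a script. Its argument "deltas" is a list that holds one entry, the list of rows, each a list of 6 numbers: the shift along the world's x, y, z in cm, then the turn, a rotation vector about the world's x, y, z in degrees. In form: [[[tx, ty, tz, rx, ry, rz], ...]]. A call has 1 to 12 rows; each row shifts and turns the commanded pose from where the row before left it; what a row does not reach is not made up. A row lasts 1/12 s, in which the tool goes at most 41.7 mm and 7.16 degrees, less where a joint would pass 70% of its speed; a pose out of reach is approached as far as the arm can. A call is refused whole if a number of a shift passes 4.17 or a number of a turn 7.16, either way. A call with a gripper value outside its range is refused whole. "gripper" is the opening, from -1 (shut) to 1 (fully open), set as the call begins (left out, the last holds). The fingers move at their own pace and stop on an object; "squeeze" is the grip in N (left out, the last holds). Time passes only in rows, so rows that do not move let the fingers close. It gives the time, the measured TCP pose, the force, the opening and the grip force at its end, in the units of the state.
- monitor.read_state(): the state, without advancing time (a new reading comes with each control period).
- eyes.read_camera(name): name is "scene" or "top" or "wrist"; returns the picture (400x640x3 uint8, blue, green, red); there is no depth.
- eyes.camera_model(name): a dict with "fx", "fy", "cx", "cy" (pixels), "rvec" (rotation vector, rad) and "tvec" (3), from world to camera coordinates, as OpenCV has them. Camera axes: x right, y down, z forward; pixel columns grow to the right and rows downward; lengths in m; the calibration is good to about 2 mm. The wrist camera is an equidistant fisheye: a pixel r from the principal point sees the ray r / f radians off the axis. A picture is of the moment at which its call begins: read the wrist's pose just before it. camera_model takes no time and is no camera call; for the wrist camera it gives the pose at the moment of the call.
- ticket.close_job(): hands the job in; it is judged then, once.
The state is a dict: "t": time; "q": joint angles; "dq": joint speeds; "joint_torque": joint torques, N m; "tool_pos": TCP position; "orientation": TCP orientation; "force": force on the tool from outside, world axes, zero at the start; "wrist_torque": the same for the moment, N m; "opening": finger opening in m; "gripper_force": force on a finger pad.
Only numpy, scipy, OpenCV 4.12 (cv2) and the standard library are available. Lean on these libraries where they do the work, as an engineer would, in place of code of your own. Each camera call takes 0.05 s, during which the arm holds its last target. There are 200 camera calls.

## Working session

There is one attempt and no reset: what is moved stays moved. The work goes in short steps, Python scripts to look and compute and a tool call to move; the robot and the scene stay as the last step left them, time stands still between calls to the robot, and variables do not carry over. Pictures are saved under pics/ and viewed, at most 14 in all, crops included, and the job is handed in when it is done.

Besides the shell and the picture viewer there is one more tool, called after "Call:" as a command line: name --argument value ..., lists and objects as JSON in quotes. arm_command: Moves the arm, as the interface text tells. Its arguments: {"type":"object","properties":{"deltas":{"type":"array"},"gripper":{"type":"number"},"squeeze":{"type":"number"}},"required":["deltas"]}

```bash
ls; mkdir -p pics; cat > h.py <<'E'
import numpy as np, cv2
from plant import monitor, eyes, ticket
def snap(n,f):
    m=eyes.camera_model(n); im=eyes.read_camera(n); cv2.imwrite('pics/'+f+'.png',im); return im,m
def ray(m,u,v,fish=False):
    R=cv2.Rodrigues(np.array(m['rvec'],float))[0]; t=np.array(m['tvec'],float).ravel()
    x=(u-m['cx'])/m['fx']; y=(v-m['cy'])/m['fy']
    if fish:
        r=np.hypot(x,y); k=np.sin(r)/max(r,1e-9); d=np.array([x*k,y*k,np.cos(r)])
    else: d=np.array([x,y,1.])
    return -R.T@t, R.T@d
def onz(m,u,v,z,fish=False):
    c,d=ray(m,u,v,fish); return c+d*(z-c[2])/d[2]
def proj(m,p,fish=False):
    R=cv2.Rodrigues(np.array(m['rvec'],float))[0]; q=R@np.array(p,float)+np.array(m['tvec'],float).ravel()
    if fish:
        a=np.arctan2(np.hypot(q[0],q[1]),q[2]); s=a/max(np.hypot(q[0],q[1]),1e-9); return np.array([m['fx']*q[0]*s+m['cx'],m['fy']*q[1]*s+m['cy']])
    return np.array([m['fx']*q[0]/q[2]+m['cx'],m['fy']*q[1]/q[2]+m['cy']])
E
python3 - <<'E'
from h import *
for n in('scene','top'):
    im,m=snap(n,n+'0'); c,d=ray(m,m['cx'],m['cy']); print(n,m['fx'],c,d)
s=monitor.read_state();print(s)
E
```

```text
pics
scene 393.1950695561467 [ 1.20906615 -0.09187155  0.81863876] [-0.60850323  0.08127369 -0.78937849]
top 498.4206474466782 [ 0.50329493 -0.03666241  1.50438852] [ 0.07210799  0.00272217 -0.99739312]
{'t': 0.1, 'q': array([-1.24838153e+00,  1.31069357e-01,  1.48918952e+00, -3.18694395e-06,
        1.52302947e+00, -8.54127715e-02]), 'dq': array([-0.00062162, -0.00173494, -0.00226961, -0.00044423,  0.00055957,
        0.00056601]), 'joint_torque': array([ 1.14805727e-03, -5.61340249e+01, -4.93095946e+01,  7.70988688e-02,
        2.92257615e-02, -4.84795419e-05]), 'tool_pos': array([ 0.23781252, -0.55027818,  0.21769158]), 'orientation': array([-3.07485503e+00, -6.35843053e-01,  3.19694908e-04]), 'force': array([ 0.52246643, -0.5977291 ,  0.24697326]), 'wrist_torque': array([0.03088835, 0.01168833, 0.01009592]), 'gripper_force': 0.0, 'opening': 0.09296362877135789}
```

View pics/top0.png

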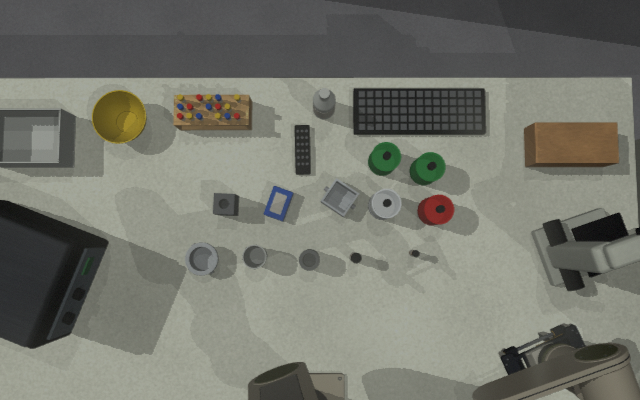

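View pics/scene0.png

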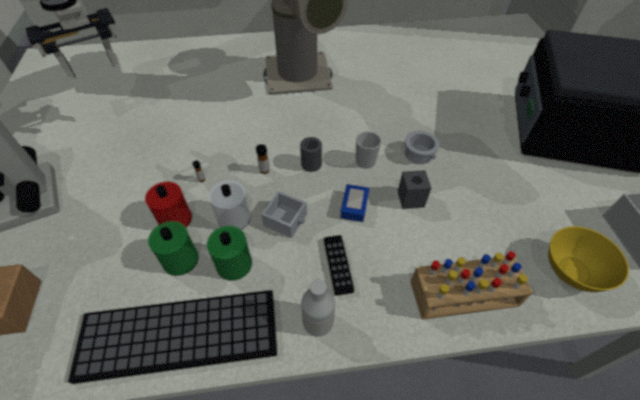

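Candidates in the top view:
- **Cups:** (255,257) is pale, so it is the beaker. (309,260) is dark grey with a bore, so it is the round adapter.
- **Domes:** the clear one at (386,205) is the lid. The green ones at (384,158) and (428,168) and the red one at (436,209) are look-alikes.
- **Other parts:** bottle (356,258), vial (415,253), square adapter (226,204), square bucket (340,198), round bucket (202,259).

I'll confirm these in one enlarged crop.

```bash
python3 - <<'E'
from h import *
im=cv2.imread('pics/top0.png'); a=cv2.resize(im[140:290,175:465],None,fx=2.7,fy=2.7,interpolation=cv2.INTER_CUBIC); a=cv2.convertScaleAbs(a,alpha=1.4)
cv2.imwrite('pics/c1.png',a)
im=cv2.imread('pics/scene0.png'); a=cv2.resize(im[125:285,140:450],None,fx=2.5,fy=2.5,interpolation=cv2.INTER_CUBIC);a=cv2.convertScaleAbs(a,alpha=1.3)
cv2.imwrite('pics/c2.png',a)
E
```

```text
(no output)
```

View pics/c1.png

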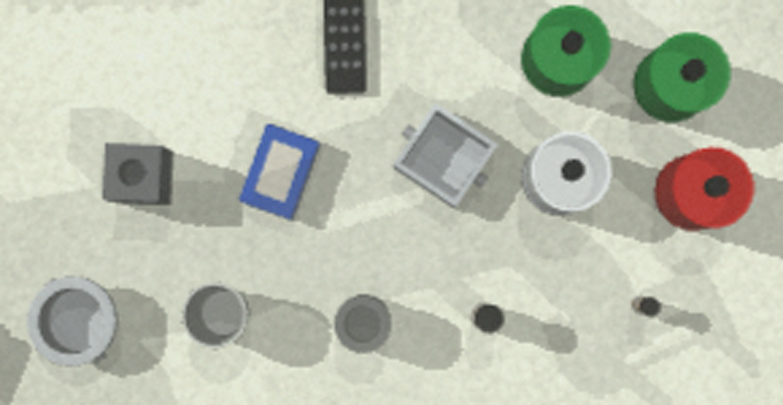

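View pics/c2.png

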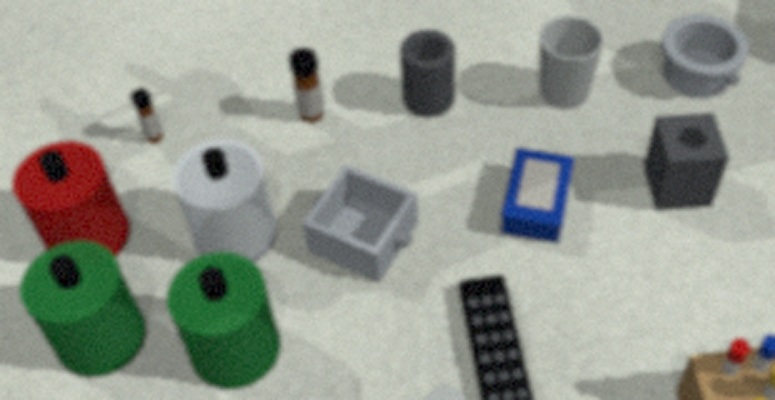

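The crops confirm the identities. The pale cup at c1 (216,316) is the beaker and the dark bored cylinder at (363,323) is the round adapter. The clear dome at (570,172) is the lid. The square bucket at (446,156) is turned.

```bash
python3 - <<'E'
from h import *
m=eyes.camera_model('top'); f=lambda x,y,z:onz(m,175+(x+.5)/2.7-.5,140+(y+.5)/2.7-.5,z)
for n,x,y,z in [('rbucket',72,321,.05),('radapter',363.5,323,.08),('beaker',216,316,.085),('sadapter',133,173.5,.08),('sbore',132,172,.08),('sbucket',446,156,.05),('lidknob',573,170,.125),('lidtop',570,171,.1),('bottle',489,318,.09),('vial',650,307,.07),('slide',280,171,.036),('red',717,187,.125),('green1',572,42,.125),('green2',693,70,.125)]: print(n,f(x,y,z).round(4))
P=[f(*p,.05) for p in[(437,105),(497,152),(457,207),(395,160)]]
Q=[f(*p,.08) for p in[(105,143),(163,145),(163,203),(103,203)]]
for S in(P,Q):
  for i in range(4):
    d=S[(i+1)%4]-S[i]; print(np.linalg.norm(d).round(4),np.degrees(np.arctan2(d[1],d[0]))%90)
im=cv2.imread('pics/top0.png'); g=im.max(2)
for n,(u,v),t,z in[('rad',(309,260),75,.08),('sad',(226,204),75,.08),('knob',(387,203),50,.125),('bot',(356,258),60,.09),('vial',(415,253),60,.07)]:
  N,L,s,c=cv2.connectedComponentsWithStats((g[v-25:v+25,u-25:u+25]<t).astype('uint8'))
  print(n,[(s[i].tolist(),onz(m,*(c[i]+[u-25,v-25]),z).round(4)) for i in range(1,N) if s[i,4]>12])
mw=eyes.camera_model('wrist'); print(mw['fx'],ray(mw,mw['cx'],mw['cy'],True), ray(mw,mw['cx']+1,mw['cy'],True)[1]-ray(mw,mw['cx'],mw['cy'],True)[1])
s=monitor.read_state()
print(cv2.Rodrigues(s['orientation'])[0].round(3))
E
```

```text
rbucket [0.4447 0.3067 0.05  ]
radapter [ 0.444  -0.0075  0.08  ]
beaker [0.4514 0.1472 0.085 ]
sadapter [0.6016 0.2375 0.08  ]
sbore [0.6032 0.2386 0.08  ]
sbucket [ 0.6229 -0.096   0.05  ]
lidknob [ 0.6023 -0.2233  0.125 ]
lidtop [ 0.6031 -0.2236  0.1   ]
bottle [ 0.4497 -0.1389  0.09  ]
vial [ 0.4607 -0.311   0.07  ]
slide [0.6075 0.0851 0.036 ]
red [ 0.5849 -0.3709  0.125 ]
green1 [ 0.7351 -0.2235  0.125 ]
green2 [ 0.7059 -0.3482  0.125 ]
0.0827 51.72128514357877
0.0739 53.885753262236676
0.0842 52.768646269843295
0.0754 52.73567720508742
0.0618 88.04026082262476
0.0617 0.724998501795568
0.0636 0.027848476785209186
0.0639 89.00010584477312
rad []
sad [([17, 16, 21, 21, 113], array([0.5935, 0.2091, 0.08  ])), ([17, 20, 12, 10, 88], array([0.6033, 0.2393, 0.08  ]))]
knob [([21, 21, 8, 7, 38], array([ 0.603 , -0.2225,  0.125 ]))]
bot [([20, 20, 10, 10, 73], array([ 0.4501, -0.138 ,  0.09  ]))]
vial [([22, 23, 7, 6, 32], array([ 0.4615, -0.3099,  0.07  ]))]
309.70691628693146 (array([ 0.31278516, -0.51785335,  0.38442317]), array([-0.26704082, -0.11505637, -0.95679216])) [ 1.28577343e-03 -2.96180709e-03  2.75247082e-06]
[[ 0.918  0.397 -0.001]
 [ 0.397 -0.918  0.002]
 [ 0.    -0.002 -1.   ]]
```

Call:
arm_command --deltas '[[[1.29,3.39,0,0,0,4.16],[1.29,3.39,0,0,0,4.16],[1.29,3.39,0,0,0,4.16],[1.29,3.39,0,0,0,4.16],[1.29,3.39,0,0,0,4.16],[1.29,3.39,0,0,0,4.16],[1.29,3.39,0,0,0,4.16],[1.29,3.39,0,0,0,4.16]]]' --gripper 1

```text
t: 0.77
tool_pos: [0.3412, -0.2778, 0.2182]
orientation: [-2.763, -1.495, 0.0]
force: [-0.2, -0.1, 0.8]
opening: 0.093
gripper_force: 0.0
```

Call:
arm_command --deltas '[[[1.29,3.39,0,0,0,4.16],[1.29,3.39,0,0,0,4.16],[1.29,3.39,0,0,0,4.16],[1.29,3.39,0,0,0,4.16],[1.29,3.39,0,0,0,4.16],[1.29,3.39,0,0,0,4.16],[1.29,3.39,0,0,0,4.16],[1.29,3.39,0,0,0,4.16],[0,0,0,0,0,0],[0,0,0,0,0,0],[0,0,0,0,0,0]]]'

```text
t: 1.68
tool_pos: [0.444, -0.0084, 0.2182]
orientation: [-2.222, -2.22, 0.001]
force: [0.6, 0.3, 0.2]
opening: 0.093
gripper_force: 0.0
```

```bash
cat >> h.py <<'E'
def st():
    s=monitor.read_state(); R=cv2.Rodrigues(s['orientation'])[0]
    print('t%.2f'%s['t'],'tcp',s['tool_pos'].round(4),'psi %.2f'%np.degrees(np.arctan2(R[1,0],R[0,0])),'down',R[:,2].round(3),'F',s['force'].round(1),'open %.4f'%s['opening'],'grip %.1f'%s['gripper_force']); return s
E
python3 - <<'E'
from h import *
st(); im,m=snap('wrist','w1'); np.save('w1.npy',[m],allow_pickle=True)
for p in[(.444,-.0075,.08),(.450,-.138,.09)]: print(proj(m,p,True))
E
```

```text
t1.68 tcp [ 0.444  -0.0084  0.2182] psi 89.95 down [-0.001 -0.    -1.   ] F [0.6 0.3 0.2] open 0.0930 grip 0.0
[321.40549448 185.49131883]
[326.60918532 297.83683577]
```

View pics/w1.png

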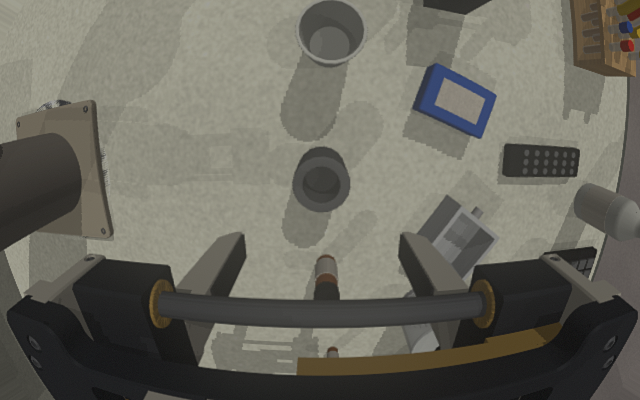

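The wrist view has the adapter top at (322,185), against a predicted (321,185). Descending to grip it.

Call:
arm_command --deltas '[[[0,0,-2,0,0,0],[0,0,-3,0,0,0],[0,0,-3,0,0,0],[0,0,-3,0,0,0],[0,0,-3,0,0,0],[0,0,-1.8,0,0,0],[0,0,-1,0,0,0],[0,0,0,0,0,0],[0,0,0,0,0,0]]]'

```text
t: 2.48
tool_pos: [0.4444, -0.0092, 0.0511]
orientation: [-2.225, -2.218, 0.0]
force: [-0.2, 0.1, -0.4]
opening: 0.0934
gripper_force: 0.0
```

Call:
arm_command --deltas '[[[0,0,0,0,0,0],[0,0,0,0,0,0],[0,0,0,0,0,0],[0,0,0,0,0,0],[0,0,0,0,0,0],[0,0,0,0,0,0],[0,0,0,0,0,0],[0,0,0,0,0,0]]]' --gripper -1 --squeeze 15

```text
t: 3.15
tool_pos: [0.4445, -0.0084, 0.0511]
orientation: [2.223, 2.22, 0.0]
force: [-2.2, 0.3, 6.6]
opening: 0.0608
gripper_force: 15.0
```

Call:
arm_command --deltas '[[[0,0,1,0,0,0],[0,0,2,0,0,0],[0,0,2,0,0,0],[0,0,2,0,0,0],[0,0,2,0,0,0],[0,0,2,0,0,0],[0,0,2,0,0,0],[0,0,0,0,0,0],[0,0,0,0,0,0]]]'

```text
t: 3.9
tool_pos: [0.4452, -0.0085, 0.1818]
orientation: [2.221, 2.218, 0.003]
force: [-0.6, 0.9, -2.2]
opening: 0.0607
gripper_force: 15.0
```

Call:
arm_command --deltas '[[[0,1.5,0,0,0,0],[0,3,0,0,0,0],[0,3,0,0,0,0],[0,3,0,0,0,0],[0,3,0,0,0,0],[0,3,0,0,0,0],[0,3,0,0,0,0],[0,3,0,0,0,0],[0,3,0,0,0,0],[0,3,0,0,0,0],[0,2,0,0,0,0],[0,1,0,0,0,0]]]'

```text
t: 4.9
tool_pos: [0.4429, 0.3085, 0.1783]
orientation: [-2.22, -2.221, 0.004]
force: [-0.1, -0.4, -1.2]
opening: 0.0608
gripper_force: 15.0
```

Call:
arm_command --deltas '[[[0,0,0,0,0,0],[0,0,0,0,0,0],[0,0,0,0,0,0]]]'

```text
t: 5.15
tool_pos: [0.4442, 0.3053, 0.1799]
orientation: [2.224, 2.219, -0.003]
force: [0.1, 0.5, -0.8]
opening: 0.0602
gripper_force: 15.0
```

```bash
python3 - <<'E'
from h import *
st(); im,m=snap('wrist','w2')
for a in range(0,360,30):
    p=proj(m,(.4447+.048*np.cos(np.radians(a)),.3067+.048*np.sin(np.radians(a)),.05),True); cv2.circle(im,tuple(int(round(x)) for x in p),2,(0,0,255),-1)
cv2.imwrite('pics/w2.png',im)
E
```

```text
t5.15 tcp [0.4442 0.3053 0.1799] psi 89.89 down [-0.001 -0.001 -1.   ] F [ 0.1  0.5 -0.8] open 0.0602 grip 15.0
```

View pics/w2.png

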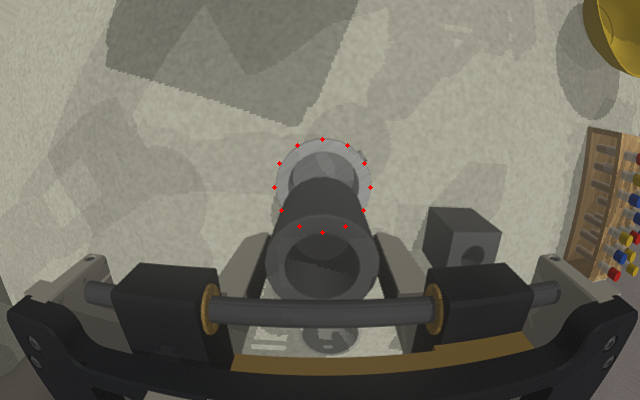

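The predicted rim (red dots around (322,187)) lies on the bucket rim. Lowering.

Call:
arm_command --deltas '[[[0,0.05,-2,0,0,0],[0,0,-2.5,0,0,0],[0,0,-2.2,0,0,0],[0,0,-1.5,0,0,0],[0,0,-1.5,0,0,0],[0,0,-1.2,0,0,0],[0,0,-0.8,0,0,0],[0,0,-0.5,0,0,0],[0,0,0,0,0,0],[0,0,0,0,0,0]]]'

```text
t: 6.03
tool_pos: [0.4448, 0.3071, 0.0592]
orientation: [2.223, 2.22, 0.001]
force: [0.3, -0.0, -1.4]
opening: 0.061
gripper_force: 15.0
```

```bash
python3 -c "
from h import *
st()"
```

```text
t6.03 tcp [0.4448 0.3071 0.0592] psi 89.91 down [ 0.001  0.    -1.   ] F [ 0.3 -0.  -1.4] open 0.0610 grip 15.0
```

Inside the cavity and about 2 mm above the floor. Lower the rest, release and rise.

Call:
arm_command --deltas '[[[0,0,-0.1,0,0,0],[0,0,-0.1,0,0,0],[0,0,0,0,0,0]]]'

```text
t: 6.28
tool_pos: [0.4447, 0.3074, 0.0571]
orientation: [2.223, 2.22, 0.001]
force: [0.8, 0.5, 0.4]
opening: 0.0605
gripper_force: 15.0
```

Call:
arm_command --deltas '[[[0,0,0,0,0,0],[0,0,0,0,0,0],[0,0,0,0,0,0],[0,0,0,0,0,0],[0,0,0,0,0,0],[0,0,0,0,0,0]]]' --gripper 1

```text
t: 6.78
tool_pos: [0.4444, 0.3071, 0.0567]
orientation: [2.223, 2.22, 0.0]
force: [-0.7, 0.1, 0.3]
opening: 0.0918
gripper_force: 0.0
```

Call:
arm_command --deltas '[[[0,0,2,0,0,0],[0,0,4,0,0,0],[0,0,4,0,0,0],[0,0,4,0,0,0],[0,0,2,0,0,0],[0,0,0,0,0,0],[0,0,0,0,0,0],[0,0,0,0,0,0]]]'

```text
t: 7.45
tool_pos: [0.4439, 0.3068, 0.2154]
orientation: [-2.223, -2.22, 0.002]
force: [-0.3, 0.9, -0.5]
opening: 0.093
gripper_force: 0.0
```

```bash
python3 - <<'E'
from h import *
st(); im,m=snap('wrist','w3')
for c,r,z in[((.4447,.3067),.030,.086),((.4447,.3067),.019,.086),((.4447,.3067),.048,.05)]:
  for a in range(0,360,30):
    p=proj(m,(c[0]+r*np.cos(np.radians(a)),c[1]+r*np.sin(np.radians(a)),z),True); cv2.circle(im,tuple(int(round(x)) for x in p),1,(0,0,255),-1)
for p in[(.6033,.2393,.08)]: print(proj(m,p,True))
cv2.imwrite('pics/w3.png',im)
E
```

```text
t7.45 tcp [0.4439 0.3068 0.2154] psi 89.92 down [-0.001 -0.001 -1.   ] F [-0.3  0.9 -0.5] open 0.0930 grip 0.0
[459.14115165 244.12499416]
```

View pics/w3.png

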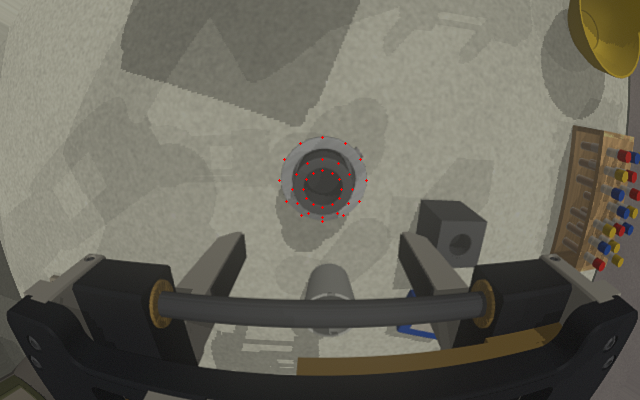

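Seated and concentric: the bore at (322,184) sits on the predicted circles. Next is the square adapter at (452,238).

Call:
arm_command --deltas '[[[2.6,-1.1,0,0,0,0],[2.6,-1.2,0,0,0,0],[2.6,-1.2,0,0,0,0],[2.7,-1.2,0,0,0,0],[2.7,-1.1,0,0,0,0],[2.6,-1.1,0,0,0,0],[0,0,0,0,0,0],[0,0,0,0,0,0],[0,0,0,0,0,0]]]'

```text
t: 8.25
tool_pos: [0.6012, 0.238, 0.2144]
orientation: [-2.222, -2.218, 0.005]
force: [-1.0, -0.2, 0.2]
opening: 0.0932
gripper_force: 0.0
```

```bash
python3 - <<'E'
from h import *
st(); im,m=snap('wrist','w4')
u,v=proj(m,(.6025,.2385,.08),True).astype(int); print(u,v)
a=im[v-60:v+60,u-70:u+70]; cv2.imwrite('pics/w4c.png',cv2.resize(a,None,fx=5,fy=5,interpolation=cv2.INTER_CUBIC)); print(u-70,v-60)
E
```

```text
t8.25 tcp [0.6012 0.238  0.2144] psi 89.91 down [-0.004 -0.001 -1.   ] F [-1.  -0.2  0.2] open 0.0932 grip 0.0
323 186
253 126
```

View pics/w4c.png

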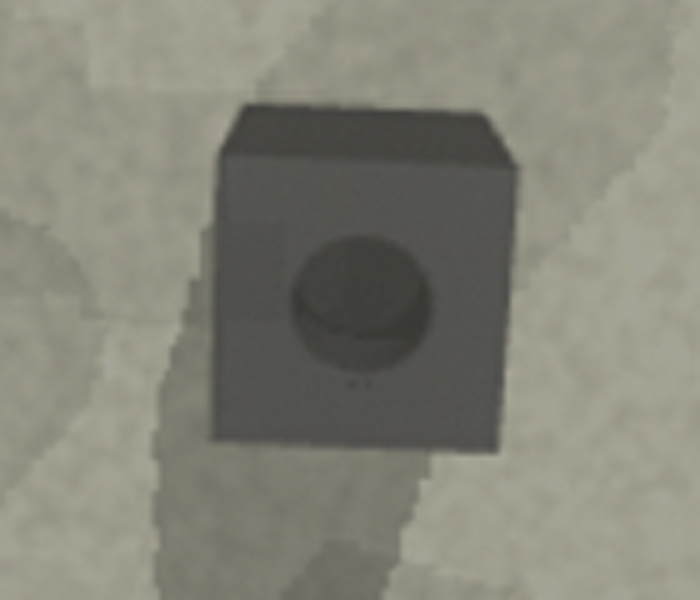

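The top-face corners in the crop are (220,153), (517,166), (499,452) and (211,440), with the bore at (362,303).

```bash
python3 - <<'E'
from h import *
st(); m=eyes.camera_model('wrist')
f=lambda x,y:onz(m,253+(x+.5)/5-.5,126+(y+.5)/5-.5,.08,True)
P=[f(*p) for p in[(220,153),(517,166),(499,452),(211,440)]]
print(np.mean(P,0),f(362,303))
for i in range(4):
    d=P[(i+1)%4]-P[i]; print(np.linalg.norm(d).round(4),(np.degrees(np.arctan2(d[1],d[0]))+45)%90-45)
E
```

```text
t8.30 tcp [0.6011 0.2383 0.2151] psi 89.95 down [-0.003 -0.    -1.   ] F [0.1 0.4 0.2] open 0.0928 grip 0.0
[0.60449136 0.23868296 0.08      ] [0.6045134  0.23934349 0.08      ]
0.0588 -2.421854561547761
0.0603 -1.8406824993599997
0.06 -2.4664390242294303
0.0602 -3.0138421506229918
```

Call:
arm_command --deltas '[[[0.34,0.07,-1,0,0,-2.4],[0,0,-3,0,0,0],[0,0,-3,0,0,0],[0,0,-3,0,0,0],[0,0,-3,0,0,0],[0,0,-2,0,0,0],[0,0,-1.3,0,0,0],[0,0,0,0,0,0],[0,0,0,0,0,0]]]'

```text
t: 9.05
tool_pos: [0.6051, 0.2393, 0.0537]
orientation: [-2.268, -2.174, 0.001]
force: [-0.1, 0.9, 1.2]
opening: 0.093
gripper_force: 0.0
```

Call:
arm_command --deltas '[[[0,0,0,0,0,0],[0,0,0,0,0,0],[0,0,0,0,0,0],[0,0,0,0,0,0],[0,0,0,0,0,0],[0,0,0,0,0,0],[0,0,0,0,0,0],[0,0,0,0,0,0]]]' --gripper -1 --squeeze 18

```text
t: 9.72
tool_pos: [0.6057, 0.2389, 0.0542]
orientation: [-2.269, -2.173, -0.0]
force: [-4.5, 0.1, 5.6]
opening: 0.06
gripper_force: 18.0
```

Call:
arm_command --deltas '[[[0,0,1,0,0,0],[0,0,2,0,0,0],[0,0,2,0,0,0],[0,0,2,0,0,0],[0,0,2,0,0,0],[0,0,2,0,0,0],[0,0,2,0,0,0],[0,0,0,0,0,0],[0,0,0,0,0,0]]]'

```text
t: 10.47
tool_pos: [0.6068, 0.239, 0.185]
orientation: [2.268, 2.172, 0.004]
force: [-1.0, 0.1, -2.0]
opening: 0.0597
gripper_force: 18.0
```

```bash
python3 -c "
from h import *
st()"
```

```text
t10.47 tcp [0.6068 0.239  0.185 ] psi 87.52 down [ 0.003  0.001 -1.   ] F [-1.   0.1 -2. ] open 0.0597 grip 18.0
```

Call:
arm_command --deltas '[[[0.1,-1.5,0,0,0,-2.9],[0.15,-3,0,0,0,-2.9],[0.15,-3,0,0,0,-2.9],[0.15,-3,0,0,0,-2.9],[0.15,-3,0,0,0,-2.9],[0.15,-3,0,0,0,-2.9],[0.15,-3,0,0,0,-2.9],[0.15,-3,0,0,0,-2.9],[0.15,-3,0,0,0,-2.9],[0.1,-3,0,0,0,-2.9],[0.1,-3,0,0,0,-2.9],[0.1,-2,0,0,0,-2.9]]]'

```text
t: 11.47
tool_pos: [0.6203, -0.0988, 0.1809]
orientation: [-2.816, -1.389, 0.005]
force: [0.4, 0.1, -2.5]
opening: 0.0599
gripper_force: 18.0
```

Call:
arm_command --deltas '[[[0,0,0,0,0,0],[0,0,0,0,0,0],[0,0,0,0,0,0],[0,0,0,0,0,0]]]'

```text
t: 11.8
tool_pos: [0.6213, -0.095, 0.1825]
orientation: [-2.812, -1.397, 0.002]
force: [0.2, 0.9, -2.4]
opening: 0.0599
gripper_force: 18.0
```

```bash
python3 - <<'E'
from h import *
st(); im,m=snap('wrist','w5r')
c=np.array([.6229,-.096]); t=np.radians(52.8); R=np.array([[np.cos(t),-np.sin(t)],[np.sin(t),np.cos(t)]])
for h in(.041,.035):
  for s in[(1,1),(1,-1),(-1,-1),(-1,1)]:
    q=c+R@(np.array(s)*h); p=proj(m,(*q,.05),True); cv2.circle(im,tuple(int(round(x)) for x in p),1,(0,0,255),-1)
u,v=proj(m,(*c,.05),True).astype(int); print(u,v)
cv2.imwrite('pics/w5.png',cv2.resize(im[v-90:v+90,u-120:u+120],None,fx=3.3,fy=3.3,interpolation=cv2.INTER_CUBIC))
E
```

```text
t11.80 tcp [ 0.6213 -0.095   0.1825] psi 52.83 down [-0.002  0.001 -1.   ] F [ 0.2  0.9 -2.4] open 0.0599 grip 18.0
323 187
```

View pics/w5.png

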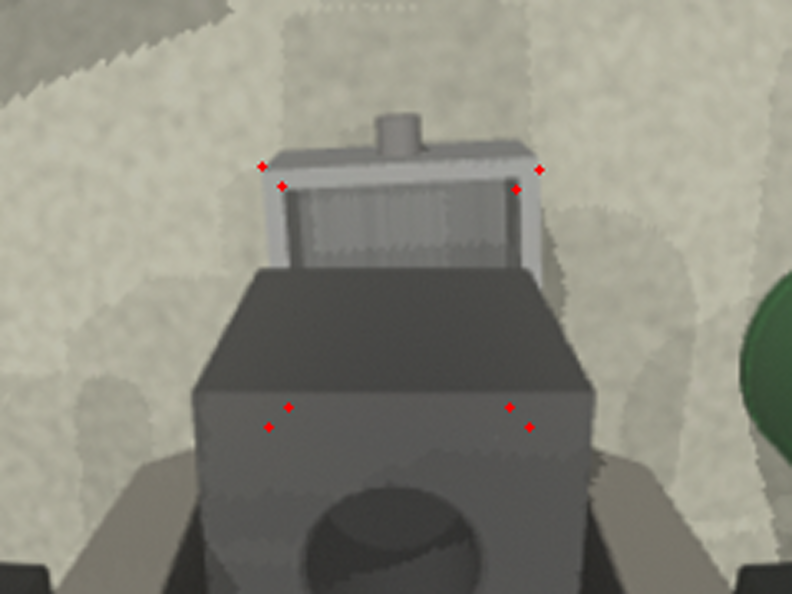

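```bash
python3 - <<'E'
from h import *
st(); m=eyes.camera_model('wrist'); im=cv2.imread('pics/w5r.png')
f=lambda x,y,z=.05:onz(m,323-120+(x+.5)/3.3-.5,187-90+(y+.5)/3.3-.5,z,True)[:2]
for z,a,b in[(.05,(265,170),(541,157)),(.05,(287,190),(518,177))]:
  A,B=f(*a,z),f(*b,z); d=B-A; L=np.linalg.norm(d); h=(A+B)/2; n=np.array([d[1],-d[0]])/L
  print(A,B,L,np.degrees(np.arctan2(d[1],d[0]))%90,'centre',h+n*L/2*1, h-n*L/2)
# adapter top edge
zt=.1825-.0542+.08
A,B=f(195,390,zt),f(593,393,zt);d=B-A;print('adapter edge',A,B,np.linalg.norm(d),np.degrees(np.arctan2(d[1],d[0]))%90)
E
```

```text
t11.85 tcp [ 0.6215 -0.0949  0.1829] psi 52.84 down [-0.001  0.    -1.   ] F [ 0.1 -1.  -2.1] open 0.0599 grip 18.0
[ 0.61570936 -0.03984202] [ 0.68331459 -0.08594242] 0.08182734617076735 55.70969970240841 centre [ 0.62646178 -0.09669484] [ 0.67256217 -0.0290896 ]
[ 0.61717695 -0.04858985] [ 0.67425579 -0.08674631] 0.06865790605941838 56.23778876148099 centre [ 0.62663814 -0.0962075 ] [ 0.6647946  -0.03912866]
adapter edge [ 0.61597047 -0.05363764] [ 0.66308702 -0.08983775] 0.059417311850492795 52.46457169727448
```

The wrist view puts the bucket at about (0.6260,-0.0963), turned 55.8°. Correcting for that, then lowering.

Call:
arm_command --deltas '[[[0.42,-0.12,-1,0,0,2.9],[0,0,-2,0,0,0],[0,0,-2,0,0,0],[0,0,-2,0,0,0],[0,0,-1.5,0,0,0],[0,0,-1,0,0,0],[0,0,-1,0,0,0],[0,0,-0.7,0,0,0],[0,0,-0.5,0,0,0],[0,0,-0.5,0,0,0],[0,0,0,0,0,0],[0,0,0,0,0,0]]]'

```text
t: 12.85
tool_pos: [0.6262, -0.0975, 0.0619]
orientation: [2.779, 1.466, 0.0]
force: [-0.3, -0.3, -1.2]
opening: 0.0597
gripper_force: 18.0
```

```bash
python3 -c "
from h import *
st()"
```

```text
t12.85 tcp [ 0.6262 -0.0975  0.0619] psi 55.62 down [ 0. -0. -1.] F [-0.3 -0.3 -1.2] open 0.0597 grip 18.0
```

Call:
arm_command --deltas '[[[0,0.05,-0.1,0,0,0],[0,0,-0.07,0,0,0],[0,0,0,0,0,0]]]'

```text
t: 13.1
tool_pos: [0.6263, -0.097, 0.0603]
orientation: [2.778, 1.466, 0.001]
force: [-0.1, 0.2, -2.6]
opening: 0.0597
gripper_force: 18.0
```

Call:
arm_command --deltas '[[[0,0,0,0,0,0],[0,0,0,0,0,0],[0,0,0,0,0,0],[0,0,0,0,0,0],[0,0,0,0,0,0],[0,0,0,0,0,0]]]' --gripper 1

```text
t: 13.6
tool_pos: [0.6261, -0.0969, 0.06]
orientation: [2.779, 1.466, 0.0]
force: [0.3, 0.7, -0.8]
opening: 0.0919
gripper_force: 0.0
```

Call:
arm_command --deltas '[[[0,0,2,0,0,0],[0,0,4,0,0,0],[0,0,4,0,0,0],[0,0,4,0,0,0],[0,0,2,0,0,0],[0,0,0,0,0,0],[0,0,0,0,0,0],[0,0,0,0,0,0]]]'

```text
t: 14.27
tool_pos: [0.6255, -0.0967, 0.2188]
orientation: [-2.778, -1.465, 0.002]
force: [0.8, 0.6, -0.6]
opening: 0.0935
gripper_force: 0.0
```

```bash
python3 - <<'E'
from h import *
st(); im,m=snap('wrist','w6')
for r in(.014,):
  for a in range(0,360,45):
    p=proj(m,(.6262+r*np.cos(np.radians(a)),-.097+r*np.sin(np.radians(a)),.086),True); cv2.circle(im,tuple(int(round(x)) for x in p),1,(0,0,255),-1)
cv2.imwrite('pics/w6.png',im)
E
```

```text
t14.27 tcp [ 0.6255 -0.0967  0.2188] psi 55.63 down [-0.001  0.    -1.   ] F [ 0.8  0.6 -0.6] open 0.0935 grip 0.0
```

View pics/w6.png

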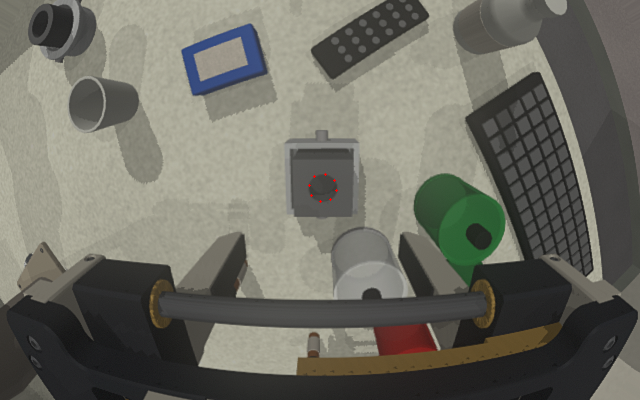

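Seated: the bore at (323,187) lies on the predicted ring. Now the bottle.

Call:
arm_command --deltas '[[[-2.5,-0.6,0,0,0,4.9],[-2.5,-0.6,0,0,0,4.9],[-2.5,-0.6,0,0,0,4.9],[-2.5,-0.6,0,0,0,4.9],[-2.5,-0.6,0,0,0,4.9],[-2.5,-0.6,0,0,0,4.9],[-2.5,-0.6,0,0,0,4.9],[0,0,0,0,0,0],[0,0,0,0,0,0],[0,0,0,0,0,0]]]'

```text
t: 15.15
tool_pos: [0.4508, -0.1387, 0.2189]
orientation: [-2.224, -2.217, 0.0]
force: [0.2, -0.6, 0.3]
opening: 0.0933
gripper_force: 0.0
```

```bash
cat >> h.py <<'E'
def cap(im,m,xy,z,r,t=55,w=45):
    # dark component nearest predicted point; near (low-row) side of the cap top edge gives far edge
    u,v=proj(m,(*xy,z),True).round().astype(int)
    g=im[v-w:v+w,u-w:u+w].max(2)
    N,L,s,c=cv2.connectedComponentsWithStats((g<t).astype('uint8'))
    for i in range(1,N):
        if s[i,4]>25:
            x0,y0,ww,hh,a=s[i]; 
            print('comp',x0+u-w,y0+v-w,ww,hh,a,'bbox-centre',onz(m,u-w+x0+ww/2-.5,v-w+y0+hh/2-.5,z,True)[:2].round(4),'bottom edge',onz(m,u-w+x0+ww/2-.5,v-w+y0+hh-.5,z,True)[:2].round(4),'L/R',onz(m,u-w+x0-.5,v,z,True)[:2].round(4),onz(m,u-w+x0+ww-.5,v,z,True)[:2].round(4))
E
python3 - <<'E'
from h import *
st(); im,m=snap('wrist','w7'); print(proj(m,(.450,-.1385,.09),True))
cap(im,m,(.450,-.1385),.09,.015)
u,v=proj(m,(.45,-.1385,.09),True).astype(int)
cv2.imwrite('pics/w7c.png',cv2.resize(im[v-50:v+50,u-60:u+60],None,fx=5,fy=5,interpolation=cv2.INTER_CUBIC))
E
```

```text
t15.15 tcp [ 0.4508 -0.1387  0.2189] psi 89.82 down [-0.001  0.001 -1.   ] F [ 0.2 -0.6  0.3] open 0.0933 grip 0.0
[320.5959614  188.76957412]
```

View pics/w7c.png

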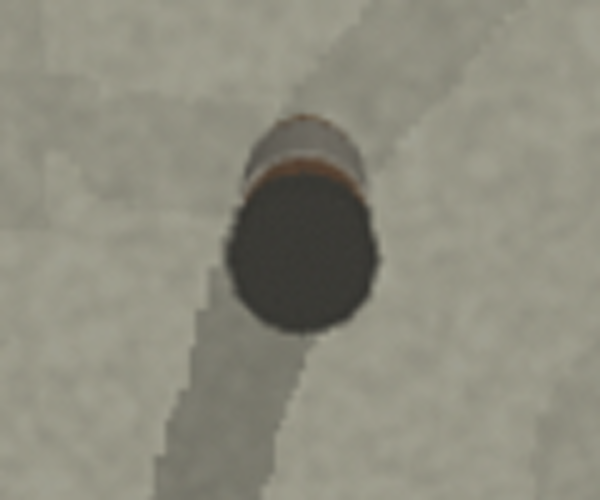

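The cap's top disc is centred at pixel (320.5,189.6), within 1 mm of the prediction. Gripping the bottle.

Call:
arm_command --deltas '[[[-0.08,-0.08,-1.4,0,0,0],[0,0,-3,0,0,0],[0,0,-3,0,0,0],[0,0,-3,0,0,0],[0,0,-3,0,0,0],[0,0,-2,0,0,0],[0,0,-1,0,0,0],[0,0,0,0,0,0],[0,0,0,0,0,0]]]'

```text
t: 15.95
tool_pos: [0.4505, -0.1395, 0.056]
orientation: [-2.222, -2.22, 0.0]
force: [0.4, 0.4, -0.6]
opening: 0.0929
gripper_force: 0.0
```

Call:
arm_command --deltas '[[[0,0,0,0,0,0],[0,0,0,0,0,0],[0,0,0,0,0,0],[0,0,0,0,0,0],[0,0,0,0,0,0],[0,0,0,0,0,0],[0,0,0,0,0,0],[0,0,0,0,0,0],[0,0,0,0,0,0],[0,0,0,0,0,0]]]' --gripper -1 --squeeze 10

```text
t: 16.78
tool_pos: [0.4501, -0.1397, 0.0559]
orientation: [-2.223, -2.22, 0.0]
force: [-0.2, 0.2, 0.4]
opening: 0.0309
gripper_force: 0.2
```

Call:
arm_command --deltas '[[[0,0,1,0,0,0],[0,0,2,0,0,0],[0,0,2,0,0,0],[0,0,2,0,0,0],[0,0,2,0,0,0],[0,0,2,0,0,0],[0,0,2,0,0,0],[0,0,1,0,0,0],[0,0,0,0,0,0],[0,0,0,0,0,0]]]'

```text
t: 17.62
tool_pos: [0.4504, -0.1398, 0.1961]
orientation: [2.222, 2.219, 0.001]
force: [0.1, 0.5, -1.6]
opening: 0.0302
gripper_force: 10.0
```

Call:
arm_command --deltas '[[[0,1,0,0,0,0],[0,2,0,0,0,0],[0,3,0,0,0,0],[-0.1,3,0,0,0,0],[-0.1,3,0,0,0,0],[-0.1,3,0,0,0,0],[-0.1,3,0,0,0,0],[-0.1,3,0,0,0,0],[-0.1,3,0,0,0,0],[0,3,0,0,0,0],[0,3,0,0,0,0],[0,3,0,0,0,0]]]'

```text
t: 18.62
tool_pos: [0.4424, 0.1921, 0.1941]
orientation: [-2.222, -2.219, 0.004]
force: [0.3, 0.1, -0.6]
opening: 0.0296
gripper_force: 10.0
```

Call:
arm_command --deltas '[[[0,3,0,0,0,0],[0,3,0,0,0,0],[0,3,0,0,0,0],[0,1.7,0,0,0,0],[0,1,0,0,0,0],[0,0,0,0,0,0],[0,0,0,0,0,0],[0,0,0,0,0,0],[0,0,0,0,0,0]]]'

```text
t: 19.37
tool_pos: [0.4443, 0.3061, 0.1958]
orientation: [2.224, 2.218, -0.001]
force: [0.4, 0.4, -1.1]
opening: 0.0297
gripper_force: 10.0
```

```bash
python3 - <<'E'
from h import *
s=st(); im,m=snap('wrist','w8')
p=s['tool_pos']; zt=p[2]-.0559+.09
for d in(-.015,0,.015): print('pred cap top y%+.3f'%d,proj(m,(p[0],p[1]+d,zt),True).round(1))
for r,z in((.019,.086),):
  for a in range(0,360,30):
    q=proj(m,(.4447+r*np.cos(np.radians(a)),.3075+r*np.sin(np.radians(a)),z),True); cv2.circle(im,tuple(int(round(x)) for x in q),1,(0,0,255),-1)
cv2.imwrite('pics/w8c.png',cv2.resize(im[120:330,220:420],None,fx=2.8,fy=2.8,interpolation=cv2.INTER_CUBIC))
E
```

```text
t19.37 tcp [0.4443 0.3061 0.1958] psi 89.85 down [-0. -0. -1.] F [ 0.4  0.4 -1.1] open 0.0297 grip 10.0
pred cap top y-0.015 [320.7 300.4]
pred cap top y+0.000 [320.6 276.3]
pred cap top y+0.015 [320.5 249.6]
```

View pics/w8c.png

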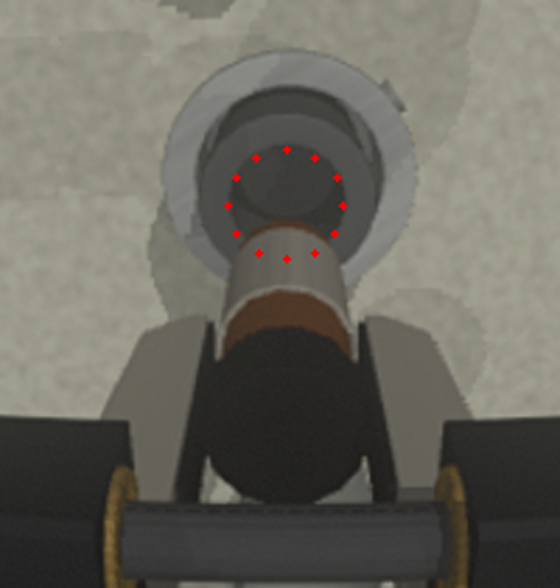

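The bottle hangs upright without slipping: cap edge at image row 300, as predicted. The bore is about 2 mm further in +y than the dots. Shifting and lowering.

Call:
arm_command --deltas '[[[0.05,0.2,-1,0,0,0],[0,0,-2,0,0,0],[0,0,-1.5,0,0,0],[0,0,-1,0,0,0],[0,0,-1,0,0,0],[0,0,-1,0,0,0],[0,0,-0.8,0,0,0],[0,0,-0.7,0,0,0],[0,0,-0.5,0,0,0],[0,0,-0.3,0,0,0],[0,0,0,0,0,0],[0,0,0,0,0,0]]]'

```text
t: 20.42
tool_pos: [0.4448, 0.3095, 0.0982]
orientation: [2.223, 2.22, 0.001]
force: [-0.1, 0.7, -0.2]
opening: 0.0298
gripper_force: 10.0
```

```bash
python3 -c "
from h import *
st()"
```

```text
t20.42 tcp [0.4448 0.3095 0.0982] psi 89.93 down [ 0.  0. -1.] F [-0.1  0.7 -0.2] open 0.0298 grip 10.0
```

Call:
arm_command --deltas '[[[0,0,-0.1,0,0,0],[0,0,-0.03,0,0,0],[0,0,0,0,0,0]]]'

```text
t: 20.67
tool_pos: [0.4449, 0.3094, 0.0969]
orientation: [2.223, 2.22, 0.001]
force: [0.3, 0.7, -0.3]
opening: 0.0295
gripper_force: 10.0
```

Call:
arm_command --deltas '[[[0,0,0,0,0,0],[0,0,0,0,0,0],[0,0,0,0,0,0],[0,0,0,0,0,0],[0,0,0,0,0,0],[0,0,0,0,0,0],[0,0,0,0,0,0]]]' --gripper 1

```text
t: 21.25
tool_pos: [0.4447, 0.3093, 0.0966]
orientation: [-2.223, -2.22, -0.0]
force: [-0.8, 0.1, -0.3]
opening: 0.0719
gripper_force: 0.0
```

Call:
arm_command --deltas '[[[0,0,2,0,0,0],[0,0,3,0,0,0],[0,0,3,0,0,0],[0,0,3,0,0,0],[0,0,1.2,0,0,0],[0,0,0,0,0,0],[0,0,0,0,0,0],[0,0,0,0,0,0]]]'

```text
t: 21.92
tool_pos: [0.4439, 0.3088, 0.2165]
orientation: [-2.222, -2.219, 0.004]
force: [-0.2, 0.1, 0.3]
opening: 0.0927
gripper_force: 0.0
```

```bash
python3 - <<'E'
from h import *
st(); im,m=snap('wrist','w9')
print(proj(m,(.4447,.309,.131),True), [proj(m,(.4447,.309+d,.131),True).round(1)[1] for d in(-.015,.015)])
cap(im,m,(.4447,.309),.131,.015)
E
```

```text
t21.92 tcp [0.4439 0.3088 0.2165] psi 89.92 down [-0.002 -0.001 -1.   ] F [-0.2  0.1  0.3] open 0.0927 grip 0.0
[322.3983212  202.01690572] [np.float64(218.4), np.float64(185.1)]
comp 306 181 36 37 1026 bbox-centre [0.4456 0.3117] bottom edge [0.4457 0.2948] L/R [0.4302 0.309 ] [0.4611 0.309 ]
```

The bottle is home: cap edges at z = 0.131 give the expected 30.9 mm width, centred at (0.4456,0.310). To the vial.

Call:
arm_command --deltas '[[[0.1,-2,0,0,0,0],[0.1,-3.5,0,0,0,0],[0.1,-3.5,0,0,0,0],[0.1,-3.5,0,0,0,0],[0.1,-3.5,0,0,0,0],[0.1,-3.5,0,0,0,0],[0.1,-3.5,0,0,0,0],[0.1,-3.5,0,0,0,0],[0.1,-3.5,0,0,0,0],[0.1,-3.5,0,0,0,0],[0.1,-3.5,0,0,0,0],[0.1,-3.5,0,0,0,0]]]'

```text
t: 22.97
tool_pos: [0.4554, -0.0971, 0.2166]
orientation: [-2.221, -2.218, 0.002]
force: [0.6, -0.2, 0.3]
opening: 0.093
gripper_force: 0.0
```

Call:
arm_command --deltas '[[[0.1,-3.5,0,0,0,0],[0.1,-3.5,0,0,0,0],[0.1,-3.5,0,0,0,0],[0.1,-3.5,0,0,0,0],[0.1,-3.4,0,0,0,0],[0,-3,0,0,0,0],[0,-1,0,0,0,0],[0,0,0,0,0,0],[0,0,0,0,0,0],[0,0,0,0,0,0],[0,0,0,0,0,0]]]'

```text
t: 23.88
tool_pos: [0.4619, -0.3081, 0.2183]
orientation: [-2.221, -2.221, -0.0]
force: [0.3, 0.7, 0.4]
opening: 0.0931
gripper_force: 0.0
```

```bash
python3 - <<'E'
from h import *
st(); im,m=snap('wrist','w10')
print(proj(m,(.461,-.311,.07),True))
cap(im,m,(.461,-.311),.07,.01)
E
```

```text
t23.88 tcp [ 0.4619 -0.3081  0.2183] psi 90.02 down [-0.     0.001 -1.   ] F [0.3 0.7 0.4] open 0.0931 grip 0.0
[320.5524026  186.69201403]
```

```bash
python3 - <<'E'
from h import *
m=eyes.camera_model('wrist'); im=cv2.imread('pics/w10.png')
print(im[187,312:332].max(1),im[170:205,321].max(1))
for t in(65,75,85):cap(im,m,(.461,-.311),.07,.01,t,25)
E
```

```text
[ 92  61  59  61  62  62  62  62  61  61  62  62  61  60  63  61  60  58
  90 144] [109 110 110 110 115 104  83  68  60  60  63  63  61  61  61  61  61  61
  62  62  62  61  62  62  62  59  61 106 142 157 155 155 156 156 157]
comp 313 177 17 20 266 bbox-centre [ 0.4616 -0.3111] bottom edge [ 0.4616 -0.3221] L/R [ 0.4527 -0.3105] [ 0.4706 -0.3105]
comp 312 177 18 20 283 bbox-centre [ 0.4611 -0.3111] bottom edge [ 0.4611 -0.3221] L/R [ 0.4516 -0.3105] [ 0.4706 -0.3105]
comp 312 176 19 21 299 bbox-centre [ 0.4616 -0.3105] bottom edge [ 0.4616 -0.3221] L/R [ 0.4516 -0.3105] [ 0.4716 -0.3105]
```

The vial is at (0.4612,-0.312). Gripping it.

Call:
arm_command --deltas '[[[-0.07,-0.38,-1.7,0,0,0],[0,0,-3,0,0,0],[0,0,-3,0,0,0],[0,0,-3,0,0,0],[0,0,-3,0,0,0],[0,0,-2,0,0,0],[0,0,-1,0,0,0],[0,0,-1,0,0,0],[0,0,0,0,0,0],[0,0,0,0,0,0]]]'

```text
t: 24.77
tool_pos: [0.4615, -0.3135, 0.0425]
orientation: [2.222, 2.22, 0.0]
force: [0.0, 0.2, 0.6]
opening: 0.0929
gripper_force: 0.0
```

Call:
arm_command --deltas '[[[0,0,0,0,0,0],[0,0,0,0,0,0],[0,0,0,0,0,0],[0,0,0,0,0,0],[0,0,0,0,0,0],[0,0,0,0,0,0],[0,0,0,0,0,0],[0,0,0,0,0,0],[0,0,0,0,0,0],[0,0,0,0,0,0],[0,0,0,0,0,0],[0,0,0,0,0,0]]]' --gripper -1 --squeeze 8

```text
t: 25.77
tool_pos: [0.461, -0.3135, 0.0416]
orientation: [-2.223, -2.22, -0.0]
force: [-0.6, -0.7, -1.0]
opening: 0.0196
gripper_force: 8.0
```

Call:
arm_command --deltas '[[[0,0,0,0,0,0],[0,0,0,0,0,0],[0,0,1,0,0,0],[0,0,2,0,0,0],[0,0,2.5,0,0,0],[0,0,2.5,0,0,0],[0,0,2.5,0,0,0],[0,0,2.5,0,0,0],[0,0,1,0,0,0],[0,0,0,0,0,0],[0,0,0,0,0,0]]]'

```text
t: 26.68
tool_pos: [0.4611, -0.3136, 0.1817]
orientation: [2.222, 2.219, 0.0]
force: [0.5, -0.3, -0.3]
opening: 0.0198
gripper_force: 8.0
```

Call:
arm_command --deltas '[[[0,1.5,0,0,0,0],[0,3,0,0,0,0],[0,3.5,0,0,0,0],[0,3.5,0,0,0,0],[0,3.5,0,0,0,0],[1,3,0,0,0,0],[2.5,2,0,0,0,0],[3,1,0,0,0,0],[3,0.5,0,0,0,0],[3,0,0,0,0,0],[2.5,0,0,0,0,0],[1.5,0,0,0,0,0]]]'

```text
t: 27.68
tool_pos: [0.6264, -0.0967, 0.1785]
orientation: [-2.219, -2.219, 0.003]
force: [0.6, 0.4, -0.3]
opening: 0.0198
gripper_force: 8.0
```

Call:
arm_command --deltas '[[[0,0,0,0,0,0],[0,0,0,0,0,0],[0,0,0,0,0,0],[0,0,0,0,0,0]]]'

```text
t: 28.02
tool_pos: [0.6246, -0.0983, 0.1809]
orientation: [-2.222, -2.219, 0.001]
force: [0.0, -0.6, -0.9]
opening: 0.0199
gripper_force: 8.0
```

```bash
python3 - <<'E'
from h import *
s=st(); im,m=snap('wrist','w11')
p=s['tool_pos']; zt=p[2]-.042+.07
print('pred cap far edge',proj(m,(p[0],p[1]+.0015-.01,zt),True).round(1))
for d in(.0015,0): 
  for a in range(0,360,30):
    q=proj(m,(.6262+.014*np.cos(np.radians(a)),-.097+.014*np.sin(np.radians(a)),.086),True); cv2.circle(im,tuple(int(round(x)) for x in q),1,(0,0,255),-1)
cv2.imwrite('pics/w11c.png',cv2.resize(im[120:330,220:420],None,fx=2.8,fy=2.8,interpolation=cv2.INTER_CUBIC))
E
```

```text
t28.02 tcp [ 0.6246 -0.0983  0.1809] psi 89.91 down [-0.002  0.    -1.   ] F [ 0.  -0.6 -0.9] open 0.0199 grip 8.0
pred cap far edge [320.5 283.8]
```

View pics/w11c.png

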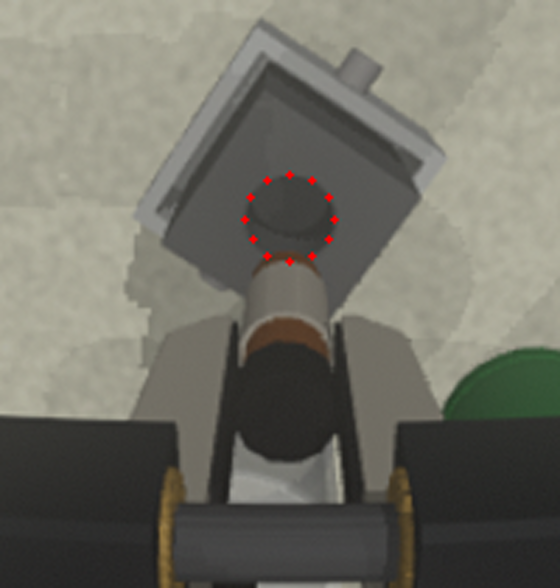

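The bore matches the dots, and the vial hangs upright. Lowering.

Call:
arm_command --deltas '[[[0.1,0.07,-1,0,0,0],[0,0,-2,0,0,0],[0,0,-1,0,0,0],[0,0,-1,0,0,0],[0,0,-1,0,0,0],[0,0,-0.8,0,0,0],[0,0,-0.7,0,0,0],[0,0,-0.5,0,0,0],[0,0,-0.3,0,0,0],[0,0,0,0,0,0],[0,0,0,0,0,0]]]'

```text
t: 28.98
tool_pos: [0.6271, -0.0978, 0.0989]
orientation: [2.223, 2.22, 0.0]
force: [-1.3, 0.2, -0.3]
opening: 0.0198
gripper_force: 8.0
```

```bash
python3 -c "
from h import *
st()"
```

```text
t28.98 tcp [ 0.6271 -0.0978  0.0989] psi 89.93 down [ 0. -0. -1.] F [-1.3  0.2 -0.3] open 0.0198 grip 8.0
```

Call:
arm_command --deltas '[[[0,0,-0.15,0,0,0],[0,0,-0.12,0,0,0],[0,0,0,0,0,0],[0,0,0,0,0,0]]]'

```text
t: 29.32
tool_pos: [0.627, -0.0978, 0.0961]
orientation: [2.223, 2.22, 0.0]
force: [0.2, 0.1, -0.8]
opening: 0.0199
gripper_force: 8.0
```

Call:
arm_command --deltas '[[[0,0,0,0,0,0],[0,0,0,0,0,0],[0,0,0,0,0,0],[0,0,0,0,0,0],[0,0,0,0,0,0],[0,0,0,0,0,0],[0,0,0,0,0,0]]]' --gripper 1

```text
t: 29.9
tool_pos: [0.627, -0.0978, 0.0959]
orientation: [-2.223, -2.22, -0.0]
force: [-0.0, 1.0, -0.4]
opening: 0.062
gripper_force: 0.0
```

Call:
arm_command --deltas '[[[0,0,2,0,0,0],[0,0,3,0,0,0],[0,0,3,0,0,0],[0,0,3,0,0,0],[0,0,1.2,0,0,0],[0,0,0,0,0,0],[0,0,0,0,0,0],[0,0,0,0,0,0]]]'

```text
t: 30.57
tool_pos: [0.626, -0.0976, 0.2154]
orientation: [-2.221, -2.218, 0.003]
force: [-0.4, -0.3, -0.6]
opening: 0.0927
gripper_force: 0.0
```

```bash
python3 - <<'E'
from h import *
st(); im,m=snap('wrist','w12'); cap(im,m,(.6265,-.097),.124,.01,75,25)
E
```

```text
t30.57 tcp [ 0.626  -0.0976  0.2154] psi 89.93 down [-0.003  0.001 -1.   ] F [-0.4 -0.3 -0.6] open 0.0927 grip 0.0
comp 306 176 31 47 791 bbox-centre [ 0.6255 -0.0963] bottom edge [ 0.6255 -0.1184] L/R [ 0.6119 -0.0973] [ 0.6391 -0.0972]
```

Call:
arm_command --deltas '[[[-0.3,-1.6,0,0,0,0],[-0.5,-2.5,0,0,0,0],[-0.5,-2.5,0,0,0,0],[-0.5,-2.5,0,0,0,0],[-0.5,-2.5,0,0,0,0],[0,-1,0,0,0,0],[0,0,0,0,0,0],[0,0,0,0,0,0],[0,0,0,0,0,0]]]'

```text
t: 31.37
tool_pos: [0.604, -0.2224, 0.217]
orientation: [-2.221, -2.22, -0.0]
force: [-0.2, 0.2, 0.4]
opening: 0.0931
gripper_force: 0.0
```

```bash
python3 - <<'E'
from h import *
st(); im,m=snap('wrist','w13'); 
for t in(55,70):cap(im,m,(.603,-.223),.125,.011,t,25)
E
```

```text
t31.37 tcp [ 0.604  -0.2224  0.217 ] psi 89.96 down [-0.001  0.001 -1.   ] F [-0.2  0.2  0.4] open 0.0931 grip 0.0
comp 310 186 23 28 514 bbox-centre [ 0.6037 -0.2218] bottom edge [ 0.6037 -0.2348] L/R [ 0.5936 -0.2232] [ 0.6138 -0.2232]
```

```bash
python3 - <<'E'
from h import *
im=cv2.imread('pics/w12.png'); print(im[180:226:2,300:344:2].max(2))
E
```

```text
[[ 83  83  82  83  84  75  66  68  90 105 111 112 112 116 108  99  70  73
   81  82  82  83]
 [ 83  84  83  83  80  67  66  74  96 114 123 124 125 121 124 113  86  66
   80  82  81  86]
 [ 84  83  82  83  72  64  64  80 116 117  89  89  89  92 110 135 108  61
   74  83  82  86]
 [ 82  83  82  83  70  61  65 102 121  78  61  57  58  56  74 104 122  63
   66  85  86  84]
 [ 82  83  84  82  67  58  66 129  72  47  49  49  49  49  50  59 131  75
   65  84  86  85]
 [ 83  82  82  82  71  62  68 117  47  50  52  53  53  51  51  49  69  95
   69  85  86  86]
 [ 83  83  83  83  75  65  62  56  51  53  53  53  51  52  52  51  54  84
   74  85  87  87]
 [ 83  83  82  82  79  66  55  50  51  52  52  53  52  52  52  52  50  53
   80  86  86  86]
 [ 84  84  85  86  84  75  54  52  51  52  51  52  52  52  53  52  51  54
   86  86  86  87]
 [ 81  86  85  86  86  85  59  53  52  51  52  52  51  52  52  52  54  60
   87  86  87  86]
 [ 81  86  85  85  86  88  59  52  51  50  52  51  51  51  52  52  52  58
   86  85  86  85]
 [ 83  86  85  86  85  79  63  51  51  52  53  51  52  52  50  53  50  62
   
[... 339 characters left out ...]
9  58  60  63  79  85  86  86
   85  86  85  88]
 [ 97  98 113  78  72  72  72  74  73  74  73  73  78  85  85  86  86  85
   86  86  88 114]
 [124 121 130 120  91  72  73  73  72  73  74  72  76  85  85  85  86  84
   86  84 101 119]
 [133 132 131 121 117 107  75  70  72  73  72  72  77  85  85  86  86  84
   85  92 115 151]
 [134 131 122 119 116 118 113  95  73  72  72  72  85  85  84  85  85  85
   88 114 129 153]
 [132 130 118 116 117 118 118 120 111  84  71  72  86  85  85  85  85  85
  107 132 144 155]
 [131 118 118 118 120 119 120 120 124 124  96  71  85  85  86  85  84 102
  126 161 156 151]
 [124 118 114 112 117 116 115 113 119 122 119 110  96  83  85  85  91 114
  139 156 153 147]]
```

Call:
arm_command --deltas '[[[0,-0.14,-1.3,0,0,0],[0,0,-3,0,0,0],[0,0,-3,0,0,0],[0,0,-2,0,0,0],[0,0,-1,0,0,0],[0,0,-1,0,0,0],[0,0,0,0,0,0],[0,0,0,0,0,0],[0,0,0,0,0,0]]]'

```text
t: 32.17
tool_pos: [0.6051, -0.2255, 0.1067]
orientation: [2.221, 2.218, 0.001]
force: [0.0, 0.0, 0.4]
opening: 0.0931
gripper_force: 0.0
```

The vial cap shows as a round disc about 23 px wide at (323,200), standing centred in the bore. Gripping the knob.

Call:
arm_command --deltas '[[[0,0.15,-0.25,0,0,0],[0,0,0,0,0,0],[0,0,0,0,0,0]]]'

```text
t: 32.42
tool_pos: [0.6044, -0.2238, 0.1032]
orientation: [2.222, 2.219, 0.001]
force: [0.5, -0.7, -0.4]
opening: 0.0932
gripper_force: 0.0
```

Call:
arm_command --deltas '[[[0,0,0,0,0,0],[0,0,0,0,0,0],[0,0,0,0,0,0],[0,0,0,0,0,0],[0,0,0,0,0,0],[0,0,0,0,0,0],[0,0,0,0,0,0],[0,0,0,0,0,0],[0,0,0,0,0,0],[0,0,0,0,0,0],[0,0,0,0,0,0],[0,0,0,0,0,0]]]' --gripper -1 --squeeze 20

```text
t: 33.42
tool_pos: [0.6039, -0.2237, 0.1024]
orientation: [-2.223, -2.22, 0.0]
force: [0.1, -0.4, -0.7]
opening: 0.0212
gripper_force: 20.0
```

Call:
arm_command --deltas '[[[0,0,0,0,0,0],[0,0,0.5,0,0,0],[0,0,1,0,0,0],[0,0,2,0,0,0],[0,0,3,0,0,0],[0,0,3,0,0,0],[0,0,3,0,0,0],[0,0,3,0,0,0],[0,0,1.5,0,0,0],[0,0,0,0,0,0],[0,0,0,0,0,0],[0,0,0,0,0,0]]]'

```text
t: 34.42
tool_pos: [0.6034, -0.2234, 0.2709]
orientation: [-2.222, -2.219, 0.001]
force: [0.3, 0.1, -1.4]
opening: 0.0217
gripper_force: 20.0
```

```bash
python3 - <<'E'
from h import *
s=st(); im,m=snap('wrist','w14'); p=s['tool_pos']
print(im[200:330:3,318:326].max((1,2)))
E
```

```text
t34.42 tcp [ 0.6034 -0.2234  0.2709] psi 89.92 down [-0.002  0.001 -1.   ] F [ 0.3  0.1 -1.4] open 0.0217 grip 20.0
[177 177 178 176 173 171 171 173 172 173 172 134  57  57  56  56  54  55
  54  52  52  53  51  51  50  49  48  47 122 150 150 149 161 132  59  70
  69  73  75  74  73  71  56 167]
```

Call:
arm_command --deltas '[[[-0.3,1,0,0,0,0],[-0.6,2,0,0,0,0],[-0.9,3,0,0,0,0],[-0.9,3,0,0,0,0],[-0.9,3,0,0,0,0],[-0.9,3,0,0,0,0],[-0.9,3,0,0,0,0],[-0.9,3,0,0,0,0],[-0.9,3,0,0,0,0],[-0.9,3,0,0,0,0],[-0.9,3,0,0,0,0],[-0.9,3,0,0,0,0]]]'

```text
t: 35.47
tool_pos: [0.5031, 0.1081, 0.271]
orientation: [-2.222, -2.219, 0.003]
force: [1.5, 0.8, -1.0]
opening: 0.0217
gripper_force: 20.0
```

Call:
arm_command --deltas '[[[-0.9,3,0,0,0,0],[-0.9,3,0,0,0,0],[-0.9,3,0,0,0,0],[-0.9,3,0,0,0,0],[-0.9,3,0,0,0,0],[-0.9,3,0,0,0,0],[-0.4,1.5,0,0,0,0],[-0.2,0.6,0,0,0,0],[0,0,0,0,0,0],[0,0,0,0,0,0],[0,0,0,0,0,0],[0,0,0,0,0,0]]]'

```text
t: 36.47
tool_pos: [0.4454, 0.3062, 0.2723]
orientation: [2.225, 2.218, -0.001]
force: [-0.5, 1.0, -0.3]
opening: 0.0218
gripper_force: 20.0
```

```bash
python3 - <<'E'
from h import *
s=st(); im,m=snap('top','t2'); p=s['tool_pos']; im2,m2=snap('scene','s2')
a=cv2.resize(im2[60:200,330:500],(800,600),interpolation=cv2.INTER_CUBIC)
u,v=proj(m,(.4447,.307,.05)).astype(int)
b=cv2.resize(im[v-40:v+40,u-53:u+53],None,fx=4,fy=4,interpolation=cv2.INTER_CUBIC)
w=cv2.resize(cv2.imread('pics/w14.png')[:, :],(424,265))
a=cv2.resize(im2[60:200,340:500],(366,320),interpolation=cv2.INTER_CUBIC)
mont=np.hstack([a,b]); cv2.imwrite('pics/mont.png',mont); print(mont.shape)
E
```

```text
t36.47 tcp [0.4454 0.3062 0.2723] psi 89.83 down [-0. -0. -1.] F [-0.5  1.  -0.3] open 0.0218 grip 20.0
(320, 790, 3)
```

Call:
arm_command --deltas '[[[-0.05,0.05,-1,0,0,0],[0,0,-2,0,0,0],[0,0,-2,0,0,0],[0,0,-1.5,0,0,0],[0,0,-1.3,0,0,0],[0,0,-1,0,0,0],[0,0,-1,0,0,0],[0,0,-0.8,0,0,0],[0,0,-0.5,0,0,0],[0,0,-0.3,0,0,0],[0,0,0,0,0,0],[0,0,0,0,0,0]]]'

```text
t: 37.57
tool_pos: [0.4447, 0.308, 0.1589]
orientation: [2.223, 2.22, 0.001]
force: [-0.0, 0.3, -0.6]
opening: 0.0213
gripper_force: 20.0
```

```bash
python3 -c "
from h import *
st()"
```

```text
t37.57 tcp [0.4447 0.308  0.1589] psi 89.93 down [ 0.001  0.    -1.   ] F [-0.   0.3 -0.6] open 0.0213 grip 20.0
```

Call:
arm_command --deltas '[[[0,0,-0.2,0,0,0],[0,0,-0.2,0,0,0],[0,0,-0.12,0,0,0],[0,0,-0.1,0,0,0],[0,0,0,0,0,0],[0,0,0,0,0,0]]]'

```text
t: 38.07
tool_pos: [0.4445, 0.3078, 0.1523]
orientation: [2.223, 2.22, 0.0]
force: [0.0, -0.5, -0.6]
opening: 0.0217
gripper_force: 20.0
```

```bash
python3 -c "
from h import *
st()"
```

```text
t38.07 tcp [0.4445 0.3078 0.1523] psi 89.93 down [ 0.  0. -1.] F [ 0.  -0.5 -0.6] open 0.0217 grip 20.0
```

Call:
arm_command --deltas '[[[0,0,0,0,0,0],[0,0,0,0,0,0],[0,0,0,0,0,0],[0,0,0,0,0,0],[0,0,0,0,0,0],[0,0,0,0,0,0],[0,0,0,0,0,0],[0,0,0,0,0,0]]]' --gripper 1

```text
t: 38.73
tool_pos: [0.4445, 0.3078, 0.1522]
orientation: [-2.223, -2.22, -0.0]
force: [-0.2, 0.6, 0.6]
opening: 0.0702
gripper_force: 0.0
```

Call:
arm_command --deltas '[[[0,0,1,0,0,0],[0,0,2,0,0,0],[0,0,3,0,0,0],[0,0,3,0,0,0],[0,0,1,0,0,0],[0,0,0,0,0,0],[0,0,0,0,0,0],[0,0,0,0,0,0]]]'

```text
t: 39.4
tool_pos: [0.4438, 0.3074, 0.2505]
orientation: [-2.222, -2.22, 0.004]
force: [-0.3, -0.2, -0.9]
opening: 0.0933
gripper_force: 0.0
```

```bash
python3 - <<'E'
from h import *
st(); im,m=snap('wrist','w15'); im2,m2=snap('scene','s3'); cap(im,m,(.4445,.3075),.175,.011,70,30)
a=cv2.resize(im2[70:250,230:460],None,fx=1.75,fy=1.75,interpolation=cv2.INTER_CUBIC)
b=im[90:360,160:500]; H=max(a.shape[0],b.shape[0])
f=lambda x:cv2.copyMakeBorder(x,0,H-x.shape[0],0,0,cv2.BORDER_CONSTANT)
cv2.imwrite('pics/mont2.png',np.hstack([f(a),f(b)]))
E
```

```text
t39.40 tcp [0.4438 0.3074 0.2505] psi 89.92 down [-0.002 -0.001 -1.   ] F [-0.3 -0.2 -0.9] open 0.0933 grip 0.0
comp 310 189 25 30 617 bbox-centre [0.4444 0.3096] bottom edge [0.4444 0.2963] L/R [0.4341 0.3074] [0.4547 0.3074]
```

View pics/mont2.png

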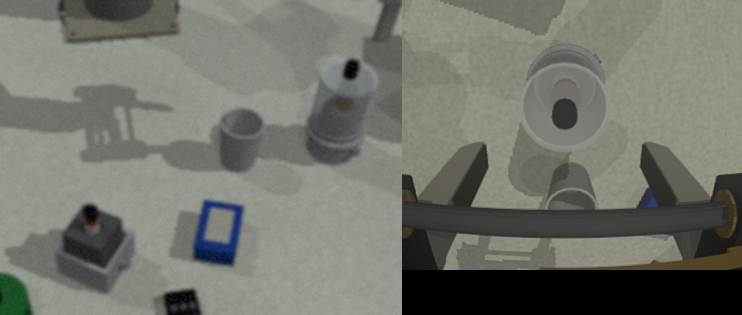

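The lid sits level and centred on the round bucket, with its knob at (0.4444,0.3073). The vial stands in the square adapter, and the beaker and slide box are where they were. Handing in.

```bash
python3 -c "
from h import *
print(ticket.close_job())"
```

```text
the job is handed in; nothing more can be done
None
```

All five parts were placed in order, released and checked in the camera views, and the job was handed in at about 39 s of the 128 s limit; the judge's result was not shown.

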